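# Close the slat crib and press its glue joints

## Robot

A 6-joint arm with a two-finger parallel gripper is mounted at the origin on the work surface. World frame = base frame: x ahead of the robot, y to its left, z up, the work surface at z = 0. Lengths are in mm, angles in rad, forces in N, time in s.
With the tool pointing down it reaches from about 300 to 1000 mm from the base axis. Payload 5.1 kg.
Tool frame: the origin (TCP) lies between the finger pads; the fingertips stand robot.tips_ahead ahead of it and the grasp point (between the pads) lies 8 mm behind it (robot.tips_ahead is the distance from the TCP to the fingertips, in mm); z points along the fingers, y is the line along which they close (so a half turn about z gives the same grasp; the last joint's range is limited). The gripper opens to 95 mm and grips with 3 to 60 N. Pads are 20 mm wide; open, the fingers measure 119 mm over their backs; the gripper's body (75 mm by 180 mm) begins 59 mm behind the grasp point.
Start: joints at [-1.423, 0.124, 1.65, -0, 1.367, -0.083], TCP at [148.659, -632.76, 225.656] pointing down, gripper open.
Joint ranges: [-2.61, 2.61], [-1.02, 2.33], [0.03, 2.71], [-1.35, 4.49], [0.32, 2.68], [-2.91, 2.91]. Speed limits (rad/s): [2.57, 2.57, 3.14, 3.14, 3.14, 3.14].

## Interface

Orientations are given as a unit quaternion [x, y, z, w].
In Python, from workcell import robot, grab_frame gives the robot as it stands. The module is installed in compiled form; this text tells all that it offers.
- The arm moves only by the tool jog_arm, never from a script. Its argument "commands" is a list that holds one entry, the list of rows, each a list of 6 numbers: the shift along the tool's x, y, z in cm, then the turn, a rotation vector about the tool's x, y, z in rad. A call has 1 to 5 rows; each row is the pose to reach, as a shift and turn from the pose commanded when the call began, along the tool's axes at that moment; what a row does not reach only later rows make up. A row lasts 1/8 s, in which the tool goes at most 62.5 mm and 10.7 degrees, less where a joint would pass 70% of its speed; a pose out of reach is approached as far as the arm can. A call with a gripper value outside its range is refused whole. "jaw" is the finger opening in cm, from 0 to 9.51, set as the call begins (left out, the last holds). The fingers move at their own pace and stop on an object; "squeeze" is the grip in N (left out, the last holds). Time passes only in rows, so rows that repeat a pose let the fingers close. It gives the time, the measured TCP pose, the force, the opening and the grip force at its end, in the units of the state.
- robot.get_state(): the state, without advancing time (a new reading comes with each control period).
- grab_frame(name): name is "side" or "top"; returns a dict with "pixels" (420x560x3 uint8, red, green, blue), "camera_matrix" (3x3 intrinsics, pixels), "xyz" and "rotation" of the camera in the world. Camera axes: x right, y down, z forward; pixel columns grow to the right and rows downward; lengths in mm; the calibration is good to about 2 mm. A picture is of the moment at which its call begins. There is no depth.
- robot.close_job(): hands the job in; it is judged then, once.
The state is a dict: "time": time; "joint_pos": joint angles; "qd": joint speeds; "effort": joint torques, N m; "ee_pos": TCP position; "orientation": TCP orientation; "contact_force": force on the tool from outside, world axes, zero at the start; "ft_torque": the same for the moment, N m; "width": finger opening in mm; "grasp_force": force on a finger pad.
Only numpy, scipy, OpenCV 4.12 (cv2) and the standard library are available. Lean on these libraries where they do the work, as an engineer would, in place of code of your own. Each camera call takes 0.05 s, during which the arm holds its last target. There are 200 camera calls.

## Task

Finish the half-built slat crib on the gluing board: lay the loose narrow slat in the empty place of the second layer, parallel to the slat already there, then lay the wide slat crosswise over the middle as the next layer, pencil-ringed spot on top. Then take the spring presser and, holding it upright with its foot centred on the ringed spot, press gently until the sprung foot is about half way in, and finish while still holding it pressed there. Leave the paint jar, the offcut and the mug alone.

Things in the scene. Friction and masses are not known exactly. Their poses are not given: they have to be found in the camera images.
- crib: White melamine board 150 x 150 x 10 mm fixed to the bench, with a half-built crib of pale slats (120 x 22 x 12 mm) glued on. Origin: centre of the underside; z up. Bottom layer: two slats along x at y = -40 and +40 mm, tops at 22 mm. Second layer: one slat along y at x = +40 mm, top at 34 mm; its fellow at x = -40 mm is missing, the empty place flanked by pencil lines on the bottom slats.
- slat_place (a point): The empty place in the second layer: where the centre of the narrow slat's underside belongs, at crib x = -40 mm, y = 0, 22 mm above the bench (the tops of the bottom slats). Axes as crib; the slat must lie along its y axis.
- cap_place (a point): Where the centre of the wide slat's underside belongs: the crib's middle, 34 mm above the bench (the tops of the second layer). Axes as crib; the wide slat must lie along its x axis.
- slat: Loose narrow slat, pale wood, 120 x 22 x 12 mm, about 30 g, lying flat on the bench. Origin: centre of its underside; x along its length, z up. On one side of the crib, left or right.
- cap: Loose wide slat, pale wood, 120 x 36 x 12 mm, about 45 g, lying flat on the bench with a pencilled ring on its upper face. Origin: centre of its underside; x along its length, y across its width (36 mm), z up. On the other side of the crib.
- cap_mark (a point): The spot to press: centre of the pencilled ring (30 mm diameter, dot in the middle) on the upper face of the wide slat, at the middle of its length and width.
- presser: Spring presser, 122 mm tall, about 130 g, standing free and upright on its foot. Origin: centre of the foot's underside when relaxed; z up along the handle. Dark wooden square handle 22 x 22 mm, sides along x and y, from 37 to 122 mm above the origin; below it a steel rod and a round rubber foot (32 mm diameter, 12 mm high) that slides up towards the handle against a spring.
- foot (a joint): How far the presser's foot is pushed in towards the handle, m: 0 = relaxed (stays so under the presser's own weight), 0.020 = fully in. The spring pushes with about 2.1 N at the start of travel, 5.6 N half way (0.010) and 9.1 N just before the stop; beyond that it is rigid.
- foot_face (a point): Centre of the underside of the presser's foot (it moves with the foot).
- jar: Bystander: closed paint jar, 50 mm diameter, 50 mm high; origin at the centre of its underside. It stands outside one of the loose slats; the presser stands outside the other.
- offcut: Bystander: short offcut of slat, 60 x 22 x 12 mm, beyond the crib; origin at the centre of its underside.
- mug: Bystander: white mug, 76 mm diameter, 85 mm high, beyond the crib; origin at the centre of its underside.
Not all that is in view belongs to the job. Of the things that look like the presser, take the one that is farthest to the robot's left at the start.

How it is judged (in metres and radians):
On the way, in this order (a step that is already met when the one before it is completed fails the run):
1. the narrow slat lies in the empty place of the second layer, released (x of slat in the frame of slat_place between -0.01 and 0.01 m and y of slat in the frame of slat_place between -0.01 and 0.01 m and z of slat in the frame of slat_place between -0.004 and 0.004 m and angle between the x axis of slat and the y axis of crib, either way round below 0.14 rad and angle between slat's own z axis and vertical below 0.06 rad and contact force between each of the arm, the fingers and slat below 0.1 N and linear speed of slat below 0.02 m/s), for 0.2 s.
2. the wide slat lies crosswise over the middle of the second layer, released, with the narrow slat still in place (all of step 1 and x of cap in the frame of cap_place between -0.01 and 0.01 m and y of cap in the frame of cap_place between -0.01 and 0.01 m and z of cap in the frame of cap_place between -0.004 and 0.004 m and angle between the x axis of cap and the x axis of crib, either way round below 0.14 rad and angle between cap's own z axis and vertical below 0.06 rad and contact force between each of the arm, the fingers and cap below 0.1 N and linear speed of cap below 0.02 m/s), for 0.2 s.
At the end, for the whole second after the job is handed in: Both slats at rest in place, untouched (10 mm, 4 mm in height, 8 deg, 3.4 deg of level); gripper holds the presser within 7 deg of upright, foot within 8 mm of the ringed spot, pushed in 4 to 16 mm, pressing the wide slat with 2.5 to 9.5 N, touching nothing else of the crib (all of step 2 and horizontal distance between foot_face and cap_mark below 0.008 m and angle between presser's own z axis and vertical below 0.12 rad and value of joint foot between 0.004 and 0.016 m and contact force between presser and cap between 2.5 and 9.5 N and contact force between the fingers and presser above 1 N and contact force between presser and crib below 0.2 N and contact force between presser and slat below 0.2 N); the arm keeps its last pose, push and grip.
It fails at once if the presser is pressed hard on the wide slat (over 15 N) (contact force between presser and cap above 15 N).
It fails at once if the jar is pushed away or lifted (over 20 mm) (distance of jar from where it was at the start of the episode above 0.02 m).
It fails at once if the offcut is pushed away or lifted (over 20 mm) (distance of offcut from where it was at the start of the episode above 0.02 m).
It fails at once if the mug is pushed away or lifted (over 20 mm) (distance of mug from where it was at the start of the episode above 0.02 m).
It also fails if it takes over 70 s, if anything falls off the work surface, if the arm or the gripper's body presses on something with over 40 N, if the wrist force passes 120 N, or if a joint passes its speed limit or range.

## Working session

There is one attempt and no reset: what is moved stays moved. The work goes in short steps, Python scripts to look and compute and a tool call to move; the robot and the scene stay as the last step left them, time stands still between calls to the robot, and variables do not carry over. Pictures are saved under pics/ and viewed, at most 11 in all, crops included, and the job is handed in when it is done.

Besides the shell and the picture viewer there is one more tool, called in YAML: its name, and indented under it one key for each argument. jog_arm: Moves the arm, as the interface text tells. Its arguments: {"type":"object","properties":{"commands":{"type":"array","items":{"type":"array","items":{"type":"array","items":{"type":"number"}}}},"jaw":{"type":"number"},"squeeze":{"type":"number"}},"required":["commands"]}

```bash
mkdir -p pics; ls
python3 - <<'E'
from workcell import robot, grab_frame
import cv2
print(robot.get_state(), robot.tips_ahead)
for n in("top","side"):
    f=grab_frame(n); cv2.imwrite(f"pics/{n}0.png",f["pixels"][:,:,::-1]); print(n,f["camera_matrix"],f["xyz"],f["rotation"])
E
```

```text
pics
{'time': 0.0, 'joint_pos': array([-1.42264127e+00,  1.24549166e-01,  1.65168877e+00, -1.38583559e-05,
        1.36746478e+00, -8.25920192e-02]), 'qd': array([-2.21590881e-03,  1.50030797e-03,  3.61813218e-04, -2.52085694e-04,
       -3.73677643e-05, -1.16708047e-03]), 'effort': array([-8.02523573e-04, -4.17605889e+01, -3.59932601e+01,  7.71897915e-02,
        4.91323799e-02, -1.64610619e-04]), 'ee_pos': array([ 148.53939578, -632.16358267,  224.34976845]), 'orientation': array([ 9.93351138e-01,  1.15119086e-01, -4.13606406e-05, -1.05424203e-03]), 'contact_force': array([-0.77734008, -0.08138724,  0.4809192 ]), 'ft_torque': array([-0.03716028,  0.00389238, -0.02447598]), 'grasp_force': 0.0, 'width': 94.69454020874979} 11.0
top [[430.60392708   0.         281.62909546]
 [  0.         430.60392708 204.24501137]
 [  0.           0.           1.        ]] [ 384.37071291  -16.32553549 1073.64490971] [ 0.70671923 -0.70042533  0.05885258 -0.08055228]
side [[393.32419325   0.         272.60530134]
 [  0.         393.32419325 210.74572155]
 [  0.           0.           1.        ]] [ 512.49855222 -951.7414757   698.28820769] [ 0.88598957 -0.03183821  0.01803113 -0.46225934]
```

View pics/top0.png

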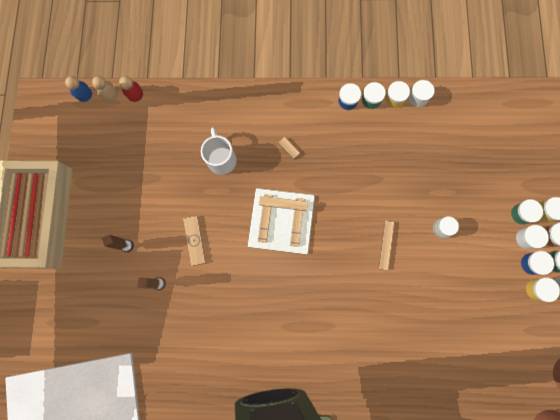

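View pics/side0.png

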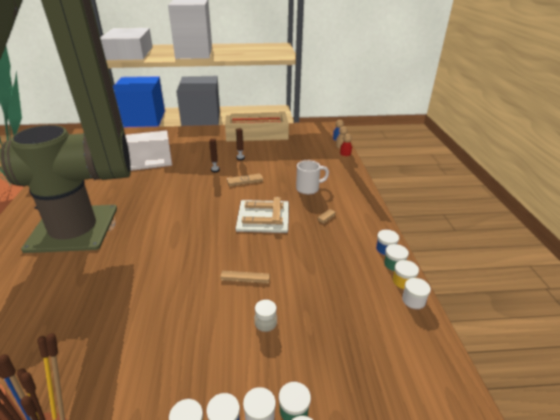

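The top view shows the crib at (282,221), the cap at (194,241), the narrow slat at (387,245), the jar at (446,227), the mug at (219,155) and the offcut at (290,147). The two presser-like things have their feet at (127,246) and (160,284). The side view agrees. Next I'll measure by masks.

```bash
cat > h.py <<'E'
import numpy as np, cv2
from scipy.spatial.transform import Rotation as R
from workcell import robot, grab_frame
def ray(f,p):
    d=np.linalg.solve(f["camera_matrix"],np.array([p[0],p[1],1.]))
    return np.array(f["xyz"]), R.from_quat(f["rotation"]).as_matrix()@d
def plane(f,p,z):
    o,d=ray(f,p); return (o+d*(z-o[2])/d[2])[:2]
def tri(f1,p1,f2,p2):
    o1,d1=ray(f1,p1);o2,d2=ray(f2,p2)
    s=np.linalg.lstsq(np.c_[d1,-d2],o2-o1,rcond=None)[0]
    a,b=o1+s[0]*d1,o2+s[1]*d2
    return (a+b)/2,np.linalg.norm(a-b)
def proj(f,P):
    q=R.from_quat(f["rotation"]).as_matrix().T@(np.array(P,float)-f["xyz"])
    return (f["camera_matrix"]@(q/q[2]))[:2]
def rect(f,mask,z,near=None):
    """largest blobs' world min-area rects on plane z"""
    out=[]
    for c in cv2.findContours(mask,cv2.RETR_EXTERNAL,cv2.CHAIN_APPROX_NONE)[0]:
        if cv2.contourArea(c)<60: continue
        w=np.array([plane(f,q,z) for q in c[:,0]],np.float32)
        (cx,cy),s,_=r=cv2.minAreaRect(w); b=cv2.boxPoints(r)
        e=max((b[1]-b[0],b[2]-b[1]),key=np.linalg.norm)
        px=c[:,0].mean(0)
        out.append((px.round(),np.round([cx,cy],1),np.round(sorted(s),1),round(float(np.arctan(e[1]/e[0])),3)))
    return out
E
python3 - <<'E'
from h import *
f=grab_frame("top"); im=f["pixels"]
hsv=cv2.cvtColor(im,cv2.COLOR_RGB2HSV)
for p in [(194,225),(387,245),(268,202),(340,230),(260,244),(258,205),(127,246),(108,241),(160,284)]:
    print(p,im[p[1],p[0]],hsv[p[1],p[0]])
wood=((hsv[...,2]>165)&(hsv[...,1]>70)).astype(np.uint8)*255
white=((hsv[...,2]>150)&(hsv[...,1]<60)).astype(np.uint8)*255
for nm,m,z in(("wood",wood,12),("wood34",wood,34),("white",white,10)):
    print(nm); [print(*r) for r in rect(f,m,z) if 100<r[0][0]<450 and 110<r[0][1]<320]
c=im[170:310,90:410]
cv2.imwrite("pics/crop.png",cv2.resize(c,(800,350),interpolation=cv2.INTER_CUBIC)[:,:,::-1])
E
```

```text
(194, 225) [219 177 131] [ 16 102 219]
(387, 245) [221 180 133] [ 16 102 221]
(268, 202) [226 187 139] [ 17  98 226]
(340, 230) [169 121  82] [ 13 131 169]
(260, 244) [243 242 234] [ 27   9 243]
(258, 205) [243 243 234] [ 30   9 243]
(127, 246) [135 130 127] [ 11  15 135]
(108, 241) [102  68  49] [ 11 133 102]
(160, 284) [159 153 151] [  8  13 159]
wood
[372. 253.] [ 429.5 -149.2] [ 504.9 1052.9] 1.569
[407. 150.] [ 741.4 -296.8] [ 13.4 311.8] -1.569
[241. 141.] [763.8 124.1] [16.4 49.7] -1.569
wood34
[372. 253.] [ 428.6 -146.4] [ 494.4 1031.1] 1.569
[407. 150.] [ 734. -291.] [ 13.1 305.3] -1.569
[241. 141.] [755.9 121.2] [16.1 48.7] -1.569
white
[446. 227.] [ 543.2 -387.5] [47.4 64.1] -1.107
[281. 221.] [556.3  18.8] [150.7 151.1] -0.117
[216. 151.] [738.5 190. ] [ 82.7 106.4] -0.456
```

View pics/crop.png

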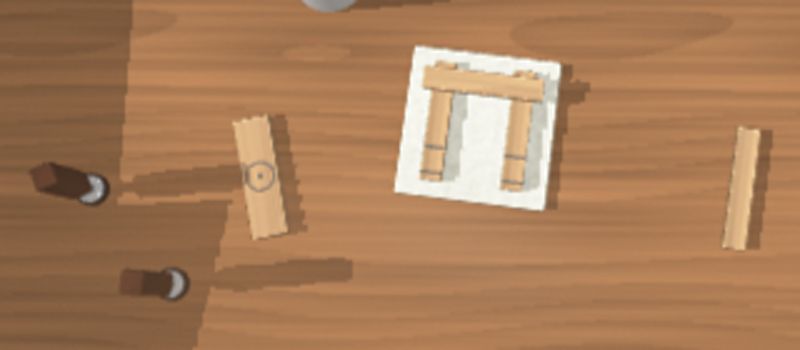

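The crop shows the crib slat along the image top (crib +x is image-up), the empty place flanked by pencil lines at the bottom, the ring on the cap at (260,177), and the left presser's foot at (92,188). The measured board is 151 x 151 mm, as it should be. I'll tighten the wood threshold next.

Run:
```python
from h import *
f=grab_frame("top"); im=f["pixels"]
g=grab_frame("side"); gs=g["pixels"]
hsv=cv2.cvtColor(im,cv2.COLOR_RGB2HSV); h2=cv2.cvtColor(gs,cv2.COLOR_RGB2HSV)
wood=((hsv[...,2]>195)&(hsv[...,1]>70)&(hsv[...,1]<118)).astype(np.uint8)*255
for z in(12,34):
    print(z);[print(*r) for r in rect(f,wood,z) if 100<r[0][0]<450 and 110<r[0][1]<320]
grey=((hsv[...,1]<45)&(hsv[...,2]>100)).astype(np.uint8)*255
print("grey");[print(*r) for r in rect(f,grey,12) if 100<r[0][0]<180 and 220<r[0][1]<300]
for n,F,H in(("top",f,hsv),("side",g,h2)):
    dk=(H[...,2]<112).astype(np.uint8)*255
    dk=(H[...,2]<(112 if n=="top" else 80)).astype(np.uint8)*255
    for c in cv2.findContours(dk,cv2.RETR_EXTERNAL,cv2.CHAIN_APPROX_NONE)[0]:
        x,y,w,h=cv2.boundingRect(c)
        if (n=="top" and 95<x<170 and 225<y<300 or n=="side" and 200<x<260 and 120<y<180): print(n,x,y,w,h,cv2.contourArea(c))
a=cv2.resize(im[225:260,95:145],(750,525),interpolation=cv2.INTER_CUBIC)
cv2.imwrite("pics/pt.png",a[:,:,::-1])
a=cv2.resize(gs[115:205,190:280],(600,600),interpolation=cv2.INTER_CUBIC)
cv2.imwrite("pics/ps.png",a[:,:,::-1])
p=plane(f,(126.8,245.2),12);print(p,proj(g,[*p,0]),proj(g,[*p,122]),proj(f,[*p,122]))
```

```text
12
[196. 253.] [472.4 229.2] [34.5 54.5] 0.213
[386. 245.] [ 496.7 -240. ] [ 20.8 118.2] -0.161
[191. 226.] [538.9 244.1] [34.7 51.2] 0.213
[297. 221.] [554.8 -21.2] [20.4 54.5] -0.116
[265. 217.] [563.9  59.3] [19.9 53.7] -0.119
[283. 202.] [603.3  14.4] [ 27.7 120.7] 1.458
[289. 147.] [747.4   1.5] [20.3 57.5] 0.703
34
[196. 253.] [470.5 224.1] [33.8 53.3] 0.213
[386. 245.] [ 494.4 -235.3] [ 20.3 115.7] -0.161
[191. 226.] [535.6 238.7] [34.  50.1] 0.213
[297. 221.] [551.2 -21.1] [20.  53.4] -0.116
[265. 217.] [560.2  57.8] [19.5 52.6] -0.119
[283. 202.] [598.8  13.7] [ 27.1 118.2] 1.458
[289. 147.] [739.9   1.2] [19.8 56.3] 0.703
grey
top 138 277 28 14 255.0
top 102 235 32 18 336.5
side 211 169 9 4 8.0
side 237 158 8 3 4.5
side 210 141 7 21 101.0
side 237 130 6 20 83.0
[490.19721043 402.95570332] [240.48181049 158.69067393] [239.00521277 128.75847274] [108.07806717 240.1487571 ]
```

View pics/pt.png

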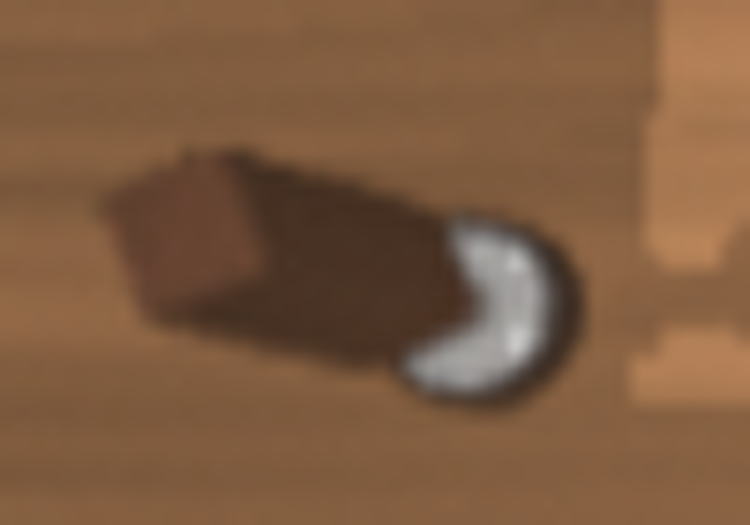

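View pics/ps.png

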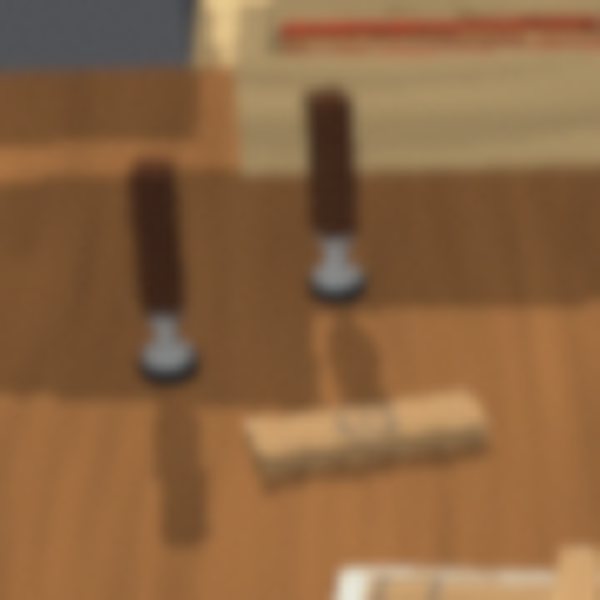

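The zoom confirms that the farther-left presser stands upright, with its foot near (127,245) and its handle top at (107,240). The side view projection agrees. I'll plan the moves with a small helper.

```bash
cat >> h.py <<'E'
def plan(*wps):
    """wps: (x,y,z,azimuth of tool x), tool down; prints each shift (cm) and turn from the previous pose, first from the measured pose"""
    s=robot.get_state(); p,q=np.array(s["ee_pos"]),R.from_quat(s["orientation"])
    for x,y,z,a in wps:
        T=R.from_euler("z",a)*R.from_euler("x",np.pi); P=np.array([x,y,z])
        print(np.round(q.inv().apply(P-p)/10,2),np.round((q.inv()*T).as_rotvec(),3)); p,q=P,T
E
python3 - <<'E'
from h import *
f=grab_frame("top")
c=np.array([plane(f,(94.5+x/15,224.5+y/15),122) for x,y in((105,205),(235,152),(268,265),(150,318))])
print(c.round(1),c.mean(0)); 
for i in range(4): e=c[(i+1)%4]-c[i]; print(np.linalg.norm(e),np.arctan2(e[1],e[0]))
print("jar",plane(f,(447,225),50))
plan((322,-436,140,.03),(497,-240,120,-.161),(497,-240,14,-.161),(497,-240,130,-.161),(515,-100,130,.64),(516.6,23.5,130,1.454),(516.6,23.5,37,1.454))
E
```

```text
[[494.5 418.3]
 [502.7 399.3]
 [485.7 392.8]
 [477.7 409.9]] [490.15635863 405.10157222]
20.667893363044186 -1.1659109277372226
18.152077743821497 -2.7729850848919315
18.9300986730485 2.01168529855243
18.853171748697758 0.4628225962257234
jar [ 541.17580379 -377.04113936]
[ 21.37 -15.16   8.53] [-0.001  0.     0.201]
[ 18.08 -19.07   2.  ] [ 0.    -0.     0.191]
[-0.  -0.  10.6] [0. 0. 0.]
[  0.    0.  -11.6] [0. 0. 0.]
[ -0.47 -14.11  -0.  ] [-0.     0.    -0.801]
[ 7.5  -9.81 -0.  ] [ 0.     0.    -0.814]
[ 0.  -0.   9.3] [0. 0. 0.]
```

jog_arm:
  commands:
    - [[21.4,-15.2,8.5,0,0,0.2],[21.4,-15.2,8.5,0,0,0.2],[21.4,-15.2,8.5,0,0,0.2],[21.4,-15.2,8.5,0,0,0.2],[21.4,-15.2,8.5,0,0,0.2]]
  jaw: 7
  squeeze: 15

```text
time: 0.92
ee_pos: [323.3, -432.8, 139.1]
orientation: [1.0, 0.017, -0.0, -0.001]
contact_force: [-0.2, -1.1, -0.1]
width: 69.7
grasp_force: 0.0
```

jog_arm:
  commands:
    - [[18.1,-19.1,2,0,0,0.19],[18.1,-19.1,2,0,0,0.19],[18.1,-19.1,2,0,0,0.19],[18.1,-19.1,2,0,0,0.19],[18.1,-19.1,2,0,0,0.19]]

```text
time: 1.55
ee_pos: [498.7, -236.8, 120.4]
orientation: [0.997, -0.078, -0.0, -0.0]
contact_force: [-0.5, -1.4, 0.3]
width: 69.9
grasp_force: 0.0
```

Run:
```python
from h import *
s=robot.get_state();print(s["time"],s["ee_pos"],s["qd"])
plan((497,-240,14,-.161))
```

```text
1.55 [ 498.68438219 -236.82180069  120.41140706] [ 0.2284038   0.09582094 -0.0794916  -0.02351331 -0.01838698  0.25537167]
[-0.11  0.34 10.64] [-0.     0.     0.006]
```

jog_arm:
  commands:
    - [[0,0,4,0,0,0],[0,0,7,0,0,0],[0,0,7,0,0,0]]

```text
time: 1.92
ee_pos: [494.9, -238.7, 47.9]
orientation: [0.997, -0.08, -0.003, -0.001]
contact_force: [-0.2, 1.4, 0.2]
width: 69.8
grasp_force: 0.0
```

Run:
```python
from h import *
s=robot.get_state();print(s["time"],s["ee_pos"],s["qd"])
plan((497,-240,14,-.161))
```

```text
1.925 [ 494.8560042  -238.66934716   47.90786941] [ 9.96578861e-05 -3.65668172e-02 -5.01887551e-02  1.20400894e-03
  9.48404460e-03  1.40717183e-04]
[0.25 0.1  3.39] [-0.002  0.006  0.001]
```

Good; descend and close.

jog_arm:
  commands:
    - [[0.1,0.1,2,0,0,0],[0.1,0.1,3.5,0,0,0],[0.1,0.1,3.5,0,0,0]]

```text
time: 2.3
ee_pos: [497.0, -240.1, 14.2]
orientation: [0.997, -0.08, -0.001, -0.001]
contact_force: [-0.2, -0.5, -0.6]
width: 69.7
grasp_force: 0.0
```

jog_arm:
  commands:
    - [[0,0,0,0,0,0],[0,0,0,0,0,0],[0,0,0,0,0,0],[0,0,0,0,0,0]]
  jaw: 1

```text
time: 2.8
ee_pos: [498.3, -240.6, 16.0]
orientation: [0.997, -0.079, 0.0, 0.0]
contact_force: [0.4, -0.2, 0.2]
width: 35.8
grasp_force: 0.0
```

jog_arm:
  commands:
    - [[0,0,-4,0,0,0],[0,0,-9,0,0,0],[0,0,-12,0,0,0],[0,0,-12,0,0,0]]

```text
time: 3.3
ee_pos: [500.0, -241.6, 139.2]
orientation: [0.997, -0.079, 0.003, 0.002]
contact_force: [-0.2, 0.1, -0.3]
width: 10.0
grasp_force: 0.0
```

The fingers close slowly (about 70 mm/s), so the lift came too early. I'll reopen, check the slat and retry.

jog_arm:
  commands:
    - [[0,0,0,0,0,0],[0,0,0,0,0,0],[0,0,0,0,0,0],[0,0,0,0,0,0],[0,0,0,0,0,0]]
  jaw: 5

```text
time: 3.92
ee_pos: [498.0, -240.4, 135.4]
orientation: [0.997, -0.08, -0.0, -0.0]
contact_force: [-0.3, -0.8, 0.6]
width: 49.5
grasp_force: 0.0
```

Run:
```python
from h import *
s=robot.get_state();print(s["time"],s["ee_pos"],s["width"])
f=grab_frame("side"); h=cv2.cvtColor(f["pixels"],cv2.COLOR_RGB2HSV)
print([proj(f,(497-60*s,-240+9.6*s,12)).round(1) for s in(-1,0,1)])
wood=((h[...,2]>170)&(h[...,1]>60)&(h[...,1]<125)).astype(np.uint8)*255
[print(*r) for r in rect(f,wood,12) if 200<r[0][0]<300 and 250<r[0][1]<310]
cv2.imwrite("pics/s1.png",cv2.resize(f["pixels"][200:340,170:350],(720,560))[:,:,::-1])
plan((497,-240,14,-.161))
```

```text
3.925 [ 498.00232145 -240.44470745  135.37286671] 49.48537082203671
[array([269.1, 275.9]), array([244.7, 274.3]), array([220.4, 272.8])]
[245. 275.] [ 497.1 -243.5] [ 22.1 117. ] -0.158
[-0.11 -0.03 12.15] [-0.     0.     0.002]
```

View pics/s1.png

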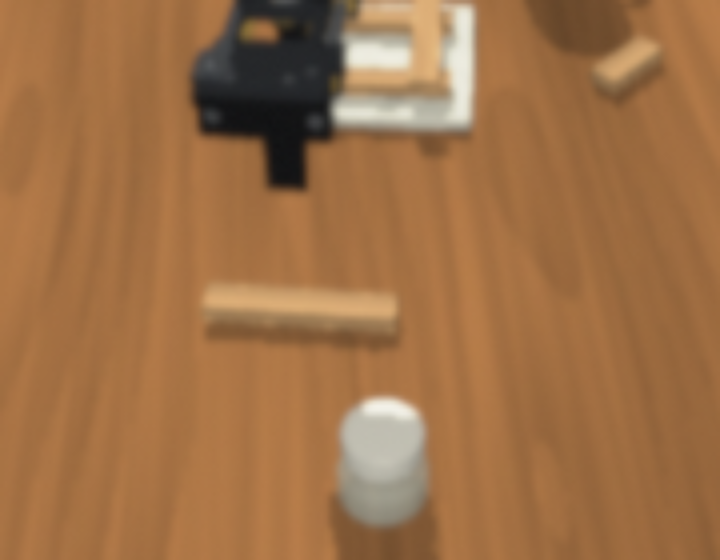

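The slat is still where it was, at (300,305) in the crop and (497,-241) in the world, with the fingers above it. Retrying.

jog_arm:
  commands:
    - [[-0.1,0,5,0,0,0],[-0.1,0,9,0,0,0],[-0.1,0,12.2,0,0,0],[-0.1,0,12.2,0,0,0],[-0.1,0,12.2,0,0,0]]

```text
time: 4.6
ee_pos: [497.2, -240.4, 13.7]
orientation: [0.997, -0.08, -0.0, -0.0]
contact_force: [1.1, 1.3, -0.8]
width: 50.1
grasp_force: 0.0
```

jog_arm:
  commands:
    - [[0,0,0,0,0,0],[0,0,0,0,0,0],[0,0,0,0,0,0],[0,0,0,0,0,0],[0,0,0,0,0,0]]
  jaw: 1

```text
time: 5.22
ee_pos: [497.1, -240.3, 13.8]
orientation: [0.997, -0.08, 0.0, 0.0]
contact_force: [-0.4, -0.6, 1.1]
width: 22.0
grasp_force: 15.0
```

jog_arm:
  commands:
    - [[0,0,-4,0,0,0],[0,0,-8,0,0,0],[0,0,-11.6,0,0,0],[0,0,-11.6,0,0,0]]

```text
time: 5.72
ee_pos: [499.2, -241.6, 133.4]
orientation: [0.997, -0.08, 0.003, 0.002]
contact_force: [-0.6, 0.1, -0.3]
width: 21.7
grasp_force: 15.0
```

jog_arm:
  commands:
    - [[-0.5,-14.1,0,0,0,-0.8],[-0.5,-14.1,0,0,0,-0.8],[-0.5,-14.1,0,0,0,-0.8],[-0.5,-14.1,0,0,0,-0.8],[-0.5,-14.1,0,0,0,-0.8]]

```text
time: 6.35
ee_pos: [513.4, -99.5, 127.5]
orientation: [0.949, 0.317, -0.001, -0.001]
contact_force: [1.0, -0.6, -1.0]
width: 21.9
grasp_force: 15.0
```

Run:
```python
from h import *
s=robot.get_state();print(s["ee_pos"],s["width"])
plan((516.6,23.5,130,1.454))
```

```text
[513.40398844 -99.46130942 127.46352204] 21.85330725799249
[ 7.64 -9.64 -0.24] [-0.003  0.001 -0.81 ]
```

jog_arm:
  commands:
    - [[7.6,-9.6,0,0,0,-0.81],[7.6,-9.6,0,0,0,-0.81],[7.6,-9.6,0,0,0,-0.81],[7.6,-9.6,0,0,0,-0.81],[7.6,-9.6,0,0,0,-0.81]]

```text
time: 6.98
ee_pos: [516.8, 22.5, 127.4]
orientation: [0.747, 0.665, -0.001, -0.001]
contact_force: [-1.4, -0.6, -0.0]
width: 21.9
grasp_force: 15.0
```

jog_arm:
  commands:
    - [[0,0,3,0,0,0],[0,0,6,0,0,0],[0,0,6,0,0,0],[0,0,6,0,0,0]]

```text
time: 7.48
ee_pos: [518.0, 22.1, 69.6]
orientation: [0.748, 0.663, -0.0, -0.0]
contact_force: [-0.2, -0.0, 0.4]
width: 21.9
grasp_force: 15.0
```

Run:
```python
from h import *
s=robot.get_state();print(s["ee_pos"],s["width"])
plan((516.6,23.5,36,1.454))
```

```text
[518.02753732  22.0541335   69.63831964] 21.899457432525683
[ 0.13 -0.16  3.36] [-0.     0.    -0.003]
```

jog_arm:
  commands:
    - [[0.1,-0.1,1.5,0,0,0],[0.1,-0.1,2.8,0,0,0],[0.1,-0.1,3.3,0,0,0],[0.1,-0.1,3.3,0,0,0]]

```text
time: 7.98
ee_pos: [517.0, 23.2, 36.3]
orientation: [0.748, 0.663, -0.0, -0.0]
contact_force: [0.4, -0.6, -0.3]
width: 22.0
grasp_force: 15.0
```

jog_arm:
  commands:
    - [[0,0,0,0,0,0],[0,0,0,0,0,0],[0,0,0,0,0,0],[0,0,0,0,0,0]]
  jaw: 4.5

```text
time: 8.48
ee_pos: [517.2, 23.2, 36.7]
orientation: [0.748, 0.663, 0.0, 0.0]
contact_force: [-1.0, 0.0, -0.8]
width: 44.6
grasp_force: 0.0
```

jog_arm:
  commands:
    - [[0,0,-3,0,0,0],[0,0,-7,0,0,0],[0,0,-11,0,0,0],[0,0,-11,0,0,0]]

```text
time: 8.98
ee_pos: [519.9, 23.0, 151.1]
orientation: [0.748, 0.663, 0.003, 0.003]
contact_force: [-0.4, 0.7, -1.0]
width: 45.3
grasp_force: 0.0
```

Run:
```python
from h import *
s=robot.get_state();print(s["ee_pos"],s["width"])
plan((530,130,150,.8),(504.9,236.4,140,.213))
```

```text
[519.89011043  23.04993718 151.09803635] 45.26275812007388
[10.74 -0.28  0.11] [ 0.008 -0.003  0.651]
[ 5.88 -9.21  1.  ] [ 0.    -0.     0.587]
```

Move toward the cap with the jaw opening to 6.5, then check the slat placement from the top.

jog_arm:
  commands:
    - [[10.7,-0.3,0,0,0,0.65],[10.7,-0.3,0,0,0,0.65],[10.7,-0.3,0,0,0,0.65],[10.7,-0.3,0,0,0,0.65],[10.7,-0.3,0,0,0,0.65]]
  jaw: 6.5

```text
time: 9.6
ee_pos: [526.2, 129.8, 145.2]
orientation: [0.921, 0.391, -0.001, -0.0]
contact_force: [0.1, 0.5, -0.2]
width: 64.7
grasp_force: 0.0
```

jog_arm:
  commands:
    - [[5.9,-9.2,1,0,0,0.59],[5.9,-9.2,1,0,0,0.59],[5.9,-9.2,1,0,0,0.59],[5.9,-9.2,1,0,0,0.59],[5.9,-9.2,1,0,0,0.59]]

```text
time: 10.22
ee_pos: [501.6, 236.0, 135.9]
orientation: [0.994, 0.106, -0.001, 0.0]
contact_force: [-0.3, -0.1, -0.4]
width: 64.8
grasp_force: 0.0
```

Run:
```python
from h import *
s=robot.get_state();print(s["ee_pos"],s["width"])
for n in("top","side"):
    f=grab_frame(n);h=cv2.cvtColor(f["pixels"],cv2.COLOR_RGB2HSV)
    wood=((h[...,2]>190)&(h[...,1]>65)&(h[...,1]<120)).astype(np.uint8)*255
    c=proj(f,(556,19,20)); print(n);[print(*r) for r in rect(f,wood,34) if np.linalg.norm(r[0]-c)<60]
    if n=="top": cv2.imwrite("pics/t2.png",cv2.resize(f["pixels"][170:270,170:350],(720,400))[:,:,::-1])
plan((504.9,236.4,14,.213))
```

```text
[501.61618687 236.00937708 135.93240282] 64.75733253636542
top
[283. 210.] [573.2  16.7] [ 79.  118.1] 1.453
side
[272. 208.] [588.4  12. ] [ 71.8 114.1] -1.424
[3.200e-01 1.000e-02 1.222e+01] [ 0.     0.001 -0.001]
```

View pics/t2.png

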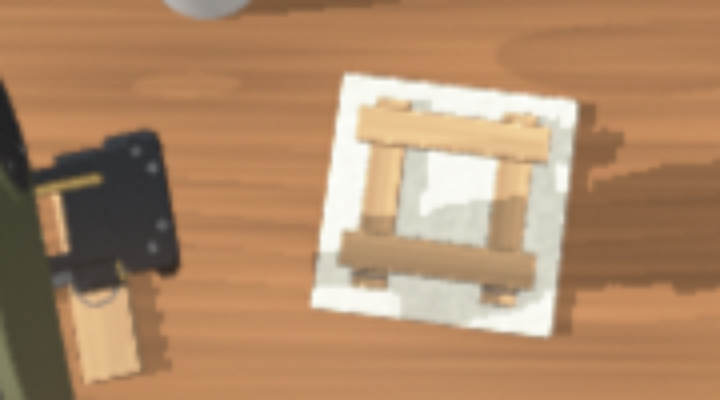

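The narrow slat sits in place, partly in shadow, spanning crop (338..537, 232..288). I'll measure it with a saturation profile against the white board.

Run:
```python
from h import *
f=grab_frame("top");h=cv2.cvtColor(f["pixels"],cv2.COLOR_RGB2HSV)[...,1].astype(np.float32)
c,a=np.array([556.3,18.8]),-.117; u=np.array([np.cos(a),np.sin(a)]);v=np.array([-u[1],u[0]])
def prof(g,ts):
    P=np.array([proj(f,[*g(t),34]) for t in ts],np.float32)
    return cv2.remap(h,P[None,:,0],P[None,:,1],cv2.INTER_LINEAR)[0]
ts=np.arange(-75,75,.5)
for y in(-20,-10,0,10,20):
    s=prof(lambda t:c+t*u+y*v,ts)>50; e=ts[1:][np.diff(s.astype(int))!=0]; print("x-edges at y",y,e)
ts=np.arange(-75,75,.5)
for x in(-42,-38,-34,38,42):
    s=prof(lambda t:c+x*u+t*v,ts)>50; e=ts[1:][np.diff(s.astype(int))!=0]; print("y-edges at x",x,e)
```

```text
x-edges at y -20 [-50.  -27.5  28.   51.   69.5]
x-edges at y -10 [-50.5 -27.5  28.5  51.5  69.5]
x-edges at y 0 [-50.  -27.5  27.5  51.   69.5]
x-edges at y 10 [-50.  -27.5  28.5  51.5  69.5]
x-edges at y 20 [-49.5 -27.   27.5  51.5  69.5]
y-edges at x -42 [-73.5 -60.5  59.5  71.5]
y-edges at x -38 [-73.5 -60.5  59.5  72. ]
y-edges at x -34 [-74.  -60.   59.5  72.5]
y-edges at x 38 [-74.  -59.5  60.   73. ]
y-edges at x 42 [-73.5 -59.5  60.   72.5]
```

The narrow slat is within 1 mm of its place. Now pick the cap.

jog_arm:
  commands:
    - [[0.3,0,5,0,0,0],[0.3,0,9,0,0,0],[0.3,0,12.1,0,0,0],[0.3,0,12.1,0,0,0],[0.3,0,12.1,0,0,0]]

```text
time: 11.0
ee_pos: [505.1, 236.6, 15.7]
orientation: [0.994, 0.105, -0.0, 0.0]
contact_force: [0.6, -0.8, -0.0]
width: 65.2
grasp_force: 0.0
```

jog_arm:
  commands:
    - [[0,0,0,0,0,0],[0,0,0,0,0,0],[0,0,0,0,0,0],[0,0,0,0,0,0],[0,0,0,0,0,0]]
  jaw: 2.5

```text
time: 11.62
ee_pos: [505.0, 236.8, 15.9]
orientation: [0.994, 0.105, 0.0, 0.0]
contact_force: [-0.2, -0.6, 1.4]
width: 35.8
grasp_force: 15.0
```

Run:
```python
from h import *
s=robot.get_state();print(s["time"],s["ee_pos"],s["width"],s["grasp_force"])
plan((504.9,236.4,140,.213),(556.3,18.8,140,-.117))
```

```text
11.625 [505.02486046 236.81491299  15.90142306] 35.78774709447484 14.995321780443192
[ -0.02   0.04 -12.41] [ 0.    -0.    -0.002]
[ 0.42 22.35  0.  ] [ 0.   -0.    0.33]
```

jog_arm:
  commands:
    - [[0,0,-4,0,0,0],[0,0,-8,0,0,0],[0,0,-12.4,0,0,0],[0,0,-12.4,0,0,0]]

```text
time: 12.12
ee_pos: [507.7, 237.8, 144.4]
orientation: [0.994, 0.105, 0.004, -0.001]
contact_force: [-0.8, -0.2, -0.4]
width: 35.8
grasp_force: 15.0
```

jog_arm:
  commands:
    - [[0.2,5,0,0,0,0.11],[0.3,11,0,0,0,0.2],[0.4,17,0,0,0,0.3],[0.4,22.3,0,0,0,0.33],[0.4,22.3,0,0,0,0.33]]

```text
time: 12.75
ee_pos: [555.1, 16.6, 138.0]
orientation: [0.998, -0.062, -0.001, 0.0]
contact_force: [0.3, 0.3, -0.5]
width: 35.6
grasp_force: 15.0
```

jog_arm:
  commands:
    - [[0,0,2,0,0,0],[0,0,4,0,0,0],[0,0,5,0,0,0],[0,0,5,0,0,0]]

```text
time: 13.25
ee_pos: [554.2, 20.4, 87.7]
orientation: [0.998, -0.059, -0.002, -0.0]
contact_force: [0.5, 0.8, 0.3]
width: 36.0
grasp_force: 15.0
```

Run:
```python
from h import *
s=robot.get_state();print(s["time"],s["ee_pos"],s["width"],s["grasp_force"])
plan((556.3,18.8,50.3,-.117))
```

```text
13.25 [554.22661247  20.42078269  87.70340042] 36.02540450472538 14.994988292455673
[0.24 0.14 3.74] [ 0.     0.003 -0.001]
```

jog_arm:
  commands:
    - [[0.2,0.1,2,0,0,0],[0.2,0.1,3.2,0,0,0],[0.2,0.1,3.6,0,0,0],[0.2,0.1,3.7,0,0,0],[0.2,0.1,3.7,0,0,0]]

```text
time: 13.88
ee_pos: [557.7, 18.3, 53.1]
orientation: [0.998, -0.06, 0.0, -0.0]
contact_force: [0.3, 0.1, -0.9]
width: 35.5
grasp_force: 15.0
```

jog_arm:
  commands:
    - [[0,0,0,0,0,0],[0,0,0,0,0,0],[0,0,0,0,0,0],[0,0,0,0,0,0]]
  jaw: 5.5

```text
time: 14.38
ee_pos: [557.4, 18.3, 52.8]
orientation: [0.998, -0.06, 0.0, 0.0]
contact_force: [0.4, -0.7, 0.4]
width: 54.5
grasp_force: 0.0
```

jog_arm:
  commands:
    - [[0,0,-3,0,0,0],[0,0,-8,0,0,0],[0,0,-14,0,0,0],[0,0,-17,0,0,0],[0,0,-17,0,0,0]]

```text
time: 15.0
ee_pos: [559.2, 18.2, 226.4]
orientation: [0.998, -0.06, 0.003, 0.0]
contact_force: [-1.0, -0.2, 0.4]
width: 55.1
grasp_force: 0.0
```

Run:
```python
from h import *
s=robot.get_state();print(s["time"],s["ee_pos"],s["width"],s["grasp_force"])
plan((525,210,215,.15),(490.2,404.5,200,.42),(490.2,404.5,80,.42))
```

```text
15.0 [559.2351204   18.23317939 226.42360116] 55.12283810647256 0.0
[ -5.69 -18.63   1.11] [ 0.001 -0.007 -0.269]
[ -0.53 -19.75   1.5 ] [ 0.    0.   -0.27]
[-0. -0. 12.] [0. 0. 0.]
```

jog_arm:
  commands:
    - [[-5.7,-18.6,1,0,0,-0.27],[-5.7,-18.6,1,0,0,-0.27],[-5.7,-18.6,1,0,0,-0.27],[-5.7,-18.6,1,0,0,-0.27],[-5.7,-18.6,1,0,0,-0.27]]

```text
time: 15.62
ee_pos: [522.1, 209.7, 210.8]
orientation: [0.997, 0.076, -0.001, 0.001]
contact_force: [-0.8, 0.0, 0.0]
width: 54.8
grasp_force: 0.0
```

jog_arm:
  commands:
    - [[-0.5,-19.7,1.5,0,0,-0.27],[-0.5,-19.7,1.5,0,0,-0.27],[-0.5,-19.7,1.5,0,0,-0.27],[-0.5,-19.7,1.5,0,0,-0.27],[-0.5,-19.7,1.5,0,0,-0.27]]

```text
time: 16.25
ee_pos: [488.9, 402.6, 196.9]
orientation: [0.978, 0.209, -0.001, 0.001]
contact_force: [-0.4, -0.1, 0.7]
width: 54.9
grasp_force: 0.0
```

Run:
```python
from h import *
s=robot.get_state();print(s["time"],s["ee_pos"],s["width"])
f=grab_frame("top");h=cv2.cvtColor(f["pixels"],cv2.COLOR_RGB2HSV)[...,1].astype(np.float32)
c,a=np.array([556.3,18.8]),-.117; u=np.array([np.cos(a),np.sin(a)]);v=np.array([-u[1],u[0]])
def prof(g,ts,z):
    P=np.array([proj(f,[*g(t),z]) for t in ts],np.float32)
    return cv2.remap(h,P[None,:,0],P[None,:,1],cv2.INTER_LINEAR)[0]
ts=np.arange(-75,75,.5)
for y in(-12,-6,0,6,12):
    s=prof(lambda t:c+t*u+y*v,ts,46)>50; print("cap x-edges y",y,ts[1:][np.diff(s.astype(int))!=0])
for x in(-20,-10,0,10,20):
    s=prof(lambda t:c+x*u+t*v,ts,46)>50; print("cap y-edges x",x,ts[1:][np.diff(s.astype(int))!=0])
for y in(-26,26):
    s=prof(lambda t:c+t*u+y*v,ts,34)>50; print("slat x-edges y",y,ts[1:][np.diff(s.astype(int))!=0])
cv2.imwrite("pics/t3.png",cv2.resize(f["pixels"][160:280,80:340],(780,360))[:,:,::-1])
plan((490.2,404.5,80,.42))
```

```text
16.25 [488.90678493 402.57645455 196.86480713] 54.898051054305164
cap x-edges y -12 [-60.   60.5  66.5]
cap x-edges y -6 [-60.   60.   66.5]
cap x-edges y 0 [-60.   60.5  67. ]
cap x-edges y 6 [-60.   60.   66.5]
cap x-edges y 12 [-60.   60.5  66.5]
cap y-edges x -20 [-73.  -51.  -29.  -18.   17.5  27.   49.   71. ]
cap y-edges x -10 [-73.5 -50.5 -29.  -18.5  18.5  27.   49.   70.5]
cap y-edges x 0 [-73.  -51.  -29.  -18.   18.   27.   48.5  71. ]
cap y-edges x 10 [-73.5 -50.5 -29.5 -18.   18.5  26.5  48.5  70.5]
cap y-edges x 20 [-73.  -50.5 -29.  -18.   18.   27.   49.   71. ]
slat x-edges y -26 [-50.5 -28.   28.   51.5  69.5]
slat x-edges y 26 [-50.5 -26.5  27.   52.   69.5]
[ 0.21 -0.19 11.72] [ 0.001  0.001 -0.001]
```

View pics/t3.png

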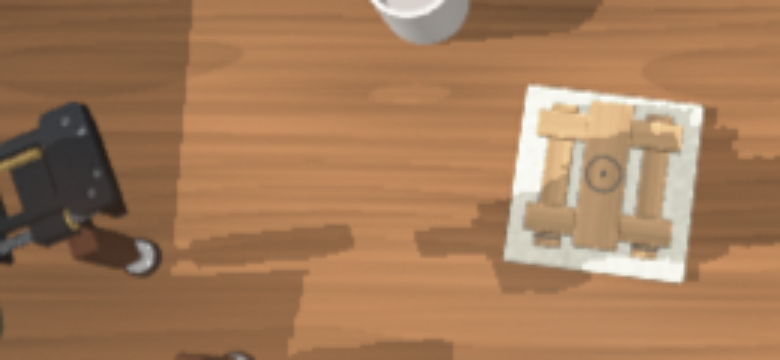

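The cap is centred to within 0.5 mm, with its ring up at crop (603,174), and the presser is still standing. I'll descend on the presser.

jog_arm:
  commands:
    - [[0.2,-0.2,3,0,0,0],[0.2,-0.2,5,0,0,0],[0.2,-0.2,5.5,0,0,0],[0.2,-0.2,5.5,0,0,0]]

```text
time: 16.8
ee_pos: [489.6, 405.8, 142.6]
orientation: [0.978, 0.208, -0.0, 0.0]
contact_force: [-0.4, 0.3, 0.9]
width: 54.8
grasp_force: 0.0
```

Run:
```python
from h import *
s=robot.get_state();print(s["time"],s["ee_pos"],s["width"])
plan((490.2,404.5,80,.42))
```

```text
16.8 [489.62759566 405.78867355 142.61642755] 54.81698706822654
[0.   0.14 6.26] [ 0.  0. -0.]
```

jog_arm:
  commands:
    - [[0,0.1,2,0,0,0],[0,0.1,4,0,0,0],[0,0.1,6,0,0,0],[0,0.1,6.2,0,0,0],[0,0.1,6.2,0,0,0]]

```text
time: 17.42
ee_pos: [489.8, 405.6, 80.4]
orientation: [0.978, 0.209, -0.0, 0.0]
contact_force: [-0.6, 0.9, -0.5]
width: 55.1
grasp_force: 0.0
```

jog_arm:
  commands:
    - [[0,0,0,0,0,0],[0,0,0,0,0,0],[0,0,0,0,0,0],[0,0,0,0,0,0],[0,0,0,0,0,0]]
  jaw: 1
  squeeze: 30

```text
time: 18.05
ee_pos: [489.9, 405.6, 80.9]
orientation: [0.978, 0.209, 0.0, -0.0]
contact_force: [0.6, -0.1, 0.9]
width: 22.5
grasp_force: 30.0
```

Run:
```python
from h import *
s=robot.get_state();print(s["time"],s["ee_pos"],s["width"],s["grasp_force"])
plan((490.2,404.5,190,.42),(525,210,200,.25),(557,18.8,190,.1))
f=grab_frame("side")
cv2.imwrite("pics/s4.png",cv2.resize(f["pixels"][105:215,190:300],(600,600))[:,:,::-1])
```

```text
18.05 [489.88447178 405.61937089  80.88541877] 22.53707053438423 30.000069737434387
[-1.000e-02  1.100e-01 -1.091e+01] [-0.    -0.     0.001]
[-4.75 19.18 -1.  ] [-0.   -0.    0.17]
[-1.63 19.32  1.  ] [ 0.   -0.    0.15]
```

View pics/s4.png

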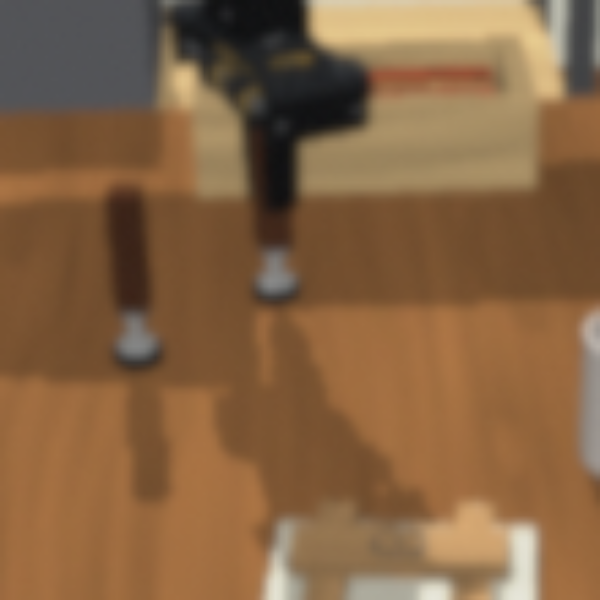

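The presser is gripped on its handle and upright, with the foot on the bench at crop (275,285). Lift and carry it.

jog_arm:
  commands:
    - [[0,0.1,-3,0,0,0],[0,0.1,-7,0,0,0],[0,0.1,-10.9,0,0,0],[0,0.1,-10.9,0,0,0]]

```text
time: 18.6
ee_pos: [492.1, 405.9, 194.0]
orientation: [0.978, 0.209, 0.004, -0.001]
contact_force: [1.1, 0.5, -1.7]
width: 22.1
grasp_force: 30.0
```

jog_arm:
  commands:
    - [[-1.2,4.8,-0.2,0,0,0.04],[-2.4,9.6,-0.5,0,0,0.08],[-3.6,14.4,-0.8,0,0,0.13],[-4.7,19.2,-1,0,0,0.17],[-4.7,19.2,-1,0,0,0.17]]

```text
time: 19.23
ee_pos: [525.3, 207.3, 197.5]
orientation: [0.992, 0.123, -0.002, 0.0]
contact_force: [-0.3, 0.4, -2.0]
width: 21.9
grasp_force: 30.0
```

jog_arm:
  commands:
    - [[-0.5,5,0.2,0,0,0.04],[-0.9,10,0.5,0,0,0.08],[-1.3,15,0.8,0,0,0.12],[-1.6,19.3,1,0,0,0.15],[-1.6,19.3,1,0,0,0.15]]

```text
time: 19.85
ee_pos: [557.6, 17.9, 187.6]
orientation: [0.999, 0.049, -0.002, -0.0]
contact_force: [0.8, 1.3, -1.1]
width: 21.7
grasp_force: 30.0
```

Run:
```python
from h import *
s=robot.get_state();print(s["time"],s["ee_pos"],s["width"],s["grasp_force"])
plan((556.5,18.8,134,.1))
```

```text
19.85 [557.62359101  17.86055031 187.57140248] 21.68090505325434 29.999639689922333
[-0.09 -0.1   5.36] [-0.001  0.003 -0.002]
```

jog_arm:
  commands:
    - [[-0.1,-0.1,2,0,0,0],[-0.1,-0.1,4,0,0,0],[-0.1,-0.1,5.2,0,0,0],[-0.1,-0.1,5.2,0,0,0],[-0.1,-0.1,5.2,0,0,0]]

```text
time: 20.48
ee_pos: [557.4, 20.4, 138.1]
orientation: [0.999, 0.051, 0.0, 0.0]
contact_force: [-0.7, 0.0, -0.9]
width: 22.0
grasp_force: 30.0
```

Run:
```python
from h import *
s=robot.get_state();print(s["time"],s["ee_pos"],s["contact_force"])
plan((556.5,18.8,117,.1))
for n in("top","side"):
    f=grab_frame(n); c=proj(f,(556.5,18.8,46)); x,y=c.round().astype(int); print(n,c-[x-30,y-30])
    cv2.imwrite(f"pics/{n}5.png",cv2.resize(f["pixels"][y-30:y+30,x-30:x+30],(480,480),interpolation=cv2.INTER_CUBIC)[:,:,::-1])
a,b=[cv2.imread(f"pics/{n}5.png")[:,40:440] for n in("top","side")]
cv2.imwrite("pics/both5.png",np.hstack([a,b]))
```

```text
20.475 [557.447259    20.39134165 138.12609904] [-0.65260325  0.02123294 -0.94816413]
[-0.11  0.15  2.11] [ 0.    -0.001  0.001]
top [29.56073627 29.77586733]
side [29.9573477  29.85295492]
```

View pics/both5.png

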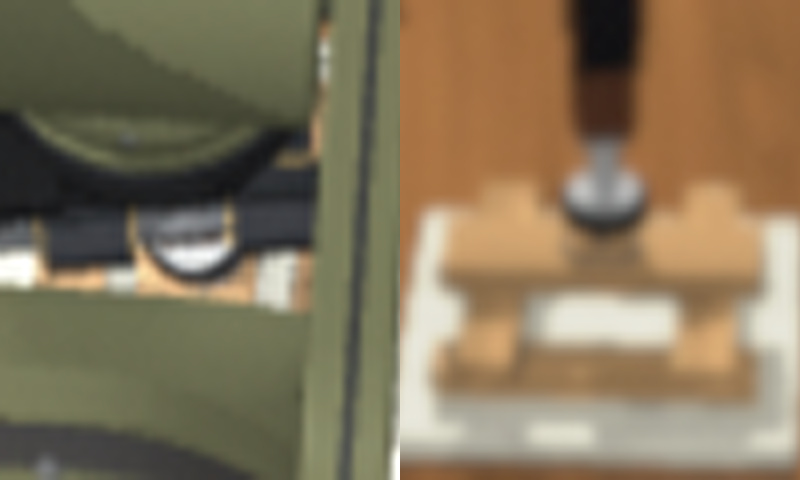

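The foot hovers about 11 mm over the ring, and is upright and centred (side crop column 605 against ring 600). I'll press in stages.

jog_arm:
  commands:
    - [[-0.1,0.1,0.5,0,0,0],[-0.1,0.1,1,0,0,0],[-0.1,0.1,1.3,0,0,0],[-0.1,0.1,1.5,0,0,0],[-0.1,0.1,1.5,0,0,0]]

```text
time: 21.2
ee_pos: [556.2, 19.0, 122.9]
orientation: [0.999, 0.05, -0.0, 0.0]
contact_force: [-1.7, -0.3, 2.8]
width: 21.8
grasp_force: 30.0
```

jog_arm:
  commands:
    - [[0,0,0.2,0,0,0],[0,0,0.4,0,0,0],[0,0,0.6,0,0,0],[0,0,0.6,0,0,0],[0,0,0.6,0,0,0]]

```text
time: 21.82
ee_pos: [556.2, 18.9, 116.8]
orientation: [0.999, 0.05, 0.0, 0.0]
contact_force: [-2.6, -0.8, 4.8]
width: 21.5
grasp_force: 30.0
```

Run:
```python
from h import *
s=robot.get_state();print(s["time"],s["ee_pos"],s["contact_force"],s["grasp_force"],R.from_quat(s["orientation"]).as_matrix()[2,2])
f=grab_frame("side"); x,y=proj(f,(556.5,18.8,46)).round().astype(int)
cv2.imwrite("pics/s6.png",cv2.resize(f["pixels"][y-30:y+30,x-30:x+30],(480,480),interpolation=cv2.INTER_CUBIC)[:,:,::-1])
print(robot.get_state()["contact_force"])
```

```text
21.825 [556.20868871  18.94183156 116.83393474] [-2.56902913 -0.82924141  4.82194386] 30.00053644180298 -0.9999999740425217
[-2.63187724 -2.26718305  4.89526158]
```

View pics/s6.png

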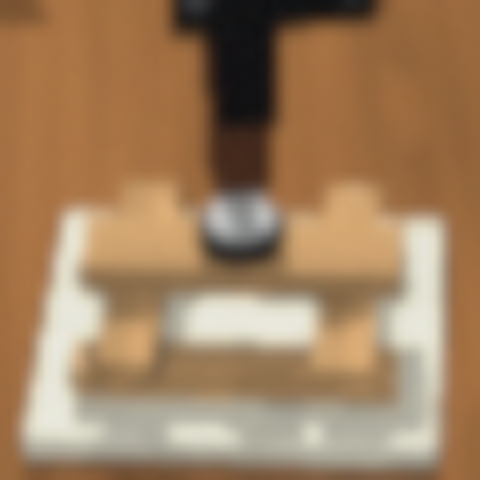

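The foot stands on the ring, upright, and is pressed about 10 mm in with about 6 N on the cap. The slats are in place. Handing in.

```bash
python3 -c "
from workcell import robot
print(robot.close_job())"
```

```text
the job is handed in; nothing more can be done
None
```

The job is handed in at about 22 s, verdict not shown: both slats measured within about 1–2 mm of their places, and the presser is held upright on the ringed spot, pressed about 10 mm in with roughly 6 N.

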